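Release the charged battery pack and stand it in the tray

TASK

The battery pack of the shop's handheld label printer sits in the push-to-release charging dock on the counter. Push the pack down until the latch lets go and it springs up out of the dock, then take hold of it, lift it out and stand it upright in the shallow wooden tray, setting it down gently rather than dropping it. Leave the bell, stamp, candle tin and jar where they are.

Things in the scene. Friction and masses are not known exactly. Their poses are not given: they have to be found in the camera images.
- dock: White charging dock, fixed to the counter, 102 mm high, flat top. Origin on the counter under the centre of its one bay, z up; it reaches from -32 to +64 mm in its x and +-48 mm in its y. The bay is an upright shaft, 39 mm (x) by 67 mm (y), open at the top. A hook in the dock holds the latched pack down, so it cannot be pulled out.
- pack: Grey battery pack, a loose upright block 36 mm (its x) x 64 mm (its y) x 84 mm high, about 0.14 kg. Origin at the centre of its underside, z up; axes as the dock's while in the bay. Latched, its top stands only 6 mm above the dock's top; sprung out, 36 mm above it, loose, to be gripped across its 36 mm sides and lifted straight up.
- pack_top (a point): Centre of the pack's top face (84 mm above the pack's origin).
- lift (a joint): Spring plate under the pack, m: 0 latched, negative (stop at -0.007) while pushed in, +0.030 sprung out. It pushes up with about 8 N (9 N at the stop). Pushed down by 3 to 4 mm or more (flush with the dock's top is plenty) the hook lets go for good; when the push ends the pack rises by itself in about half a second.
- tray: Loose shallow wooden tray, 120 mm (x) x 130 mm (y), 18 mm high, walls 6 mm, inner floor 6 mm above the counter. Origin at the centre of its underside, z up.
- bell: Bystander: brass counter bell, 84 mm across, 66 mm high. Origin at the centre of its underside.
- stamp: Bystander: wooden rubber stamp with a turned handle, 35 x 50 mm, 74 mm high. Origin at the centre of its underside.
- candle: Bystander: round candle tin, 66 mm across, 28 mm high. Origin at the centre of its underside.
- jar: Bystander: small glass jar with a lid, 56 mm across, 80 mm high. Origin at the centre of its underside.
Not all that is in view belongs to the job. Of the things that look like the pack, the largest one is meant.

How it is judged:
By the outcome, as a careful person would: the job done as asked, in the order asked, and still so for the second after the job is handed in, with the robot touching nothing.
It also fails if it takes over 48 s, if anything falls off the work surface, if the arm or the gripper's body presses on something with over 40 N, if the wrist force passes 120 N, or if a joint passes its speed limit or range.

ROBOT

A 7-joint arm with a two-finger parallel gripper is mounted at the origin on the work surface; the furniture and walls round the work are solid. World frame = base frame: x ahead of the robot, y to its left, z up, the work surface at z = 0. Lengths are in m, angles in rad, forces in N, time in s.
With the tool pointing down it reaches from about 0.425 to 0.825 m from the base axis. Payload 3.6 kg.
Tool frame: the origin (TCP) lies between the finger pads; the fingertips stand 19 mm ahead of it and the grasp point (between the pads) is the TCP (manip.tip_extent is the distance from the TCP to the fingertips, in m); z points along the fingers, y is the direction in which the jaws open and shut (so a half turn about z gives the same grasp; the last joint's range is limited). The gripper opens to 85 mm and grips with 20 to 120 N. Pads are 22 mm wide; open, the fingers measure 114 mm over their backs; the gripper's body (76 mm by 85 mm) begins 54 mm behind the grasp point. The pads swing forward as they close: fully open they stand 13 mm farther back than shut.
Start: joints at [1.278, 0.615, -0.013, 1.423, 0.008, 1.103, -0.04], TCP at [0.171, -0.627, 0.25] pointing down, gripper open.
Joint ranges: [-3.12, 3.12], [-0.3, 2.06], [-1.34, 1.32], [0.26, 2.42], [-1.36, 4.5], [0.01, 1.98], [-2.84, 2.84]. Speed limits (rad/s): [2.79, 2.79, 3.14, 3.14, 3.14, 3.14, 3.14].

INTERFACE

Orientations are given as a rotation vector (axis times angle).
In Python, from rig import manip, get_image, spotter gives the robot as it stands.
- The arm moves only by the tool arm_command, never from a script. Its argument "rows" is one flat list of numbers, 6 for each row, row after row: the shift along the tool's x, y, z in mm, then the turn, a rotation vector about the tool's x, y, z in rad. A call has 1 to 20 rows; each row shifts and turns the pose as measured when the row begins, along the tool's axes as they then stand; what a row does not reach is not made up. A row lasts 1/10 s, in which the tool goes at most 50 mm and 8.59 degrees, less where a joint would pass 70% of its speed; a pose out of reach is approached as far as the arm can. A call with a gripper value outside its range is refused whole. "jaw" is the closure, from 0 (fully open) to 1 (shut), set as the call begins (left out, the last holds). The fingers move at their own pace and stop on an object; "newtons" is the grip in N (left out, the last holds). Time passes only in rows, so rows that do not move let the fingers close. It gives the time, the measured TCP pose, the force and the opening at its end, in the units of the state.
- manip.get_obs(): the state, without advancing time (a new reading comes with each control period).
- get_image(name): name is "side" or "top" or "wrist"; returns a dict with "pixels" (384x512x3 uint8, red, green, blue), "mtx" (3x3 intrinsics, pixels), "R" (3x3) and "t" (3): a world point X has camera coordinates R X + t. Camera axes: x right, y down, z forward; pixel columns grow to the right and rows downward; lengths in m; the calibration is good to about 2 mm. A picture is of the moment at which its call begins. There is no depth.
- manip.sign_off(): hands the job in, once; it reports no verdict.
Trained networks look in a picture, given as the dict that the camera call returned (one of the last four; its "shot" number tells which), for a name from the list of things; names that differ only in an ending like _2 or _b are one class to them, and where a whole thing is asked for, a point or a joint stands for the part that bears it (a point fixed in the world has none). Each returns a list of dicts, best first, with "confidence" (0 to 1); they miss things now and then, are a little off and sometimes report something else, mostly with a low value. They report only what shows in the picture. A call takes as long as a camera call. They do not tell look-alikes from the thing itself.
- spotter.boxes_of(query, picture): "location" ([x, y, z] in m, in the coordinates of the camera as it stood for that picture, good to about 4 mm: the middle of the surface that is visible of it).
The state is a dict: "t": time; "joints": joint angles; "joint_vel": joint speeds; "effort": joint torques, N m; "eef_pos": TCP position; "eef_rot": TCP orientation; "ft_force": force on the tool from outside, world axes, zero at the start; "torque": the same for the moment, N m; "finger_gap": opening from 0.0 (shut) to 1.0 (fully open).
Only numpy, scipy, OpenCV 4.12 (cv2) and the standard library are available. Lean on these libraries where they do the work, as an engineer would, in place of code of your own. Each camera call takes 0.05 s, during which the arm holds its last target.

## Working session

There is one attempt and no reset: what is moved stays moved. The work goes in short steps, Python scripts to look and compute and a tool call to move; the robot and the scene stay as the last step left them, time stands still between calls to the robot, and variables do not carry over. Pictures are saved under pics/ and viewed, and the job is handed in when it is done.

Besides the shell and the picture viewer there is one more tool, called after ">>>" by a JSON object that holds its "op" and its "data". arm_command: Moves the arm, as the interface text tells. Its arguments: {"type":"object","properties":{"rows":{"type":"array","items":{"type":"number"}},"jaw":{"type":"number"},"newtons":{"type":"number"}},"required":["rows"]}

```bash
mkdir -p pics; ls
cat > h.py <<'E'
import numpy as np, cv2
from rig import manip, get_image, spotter
def save(p,n): cv2.imwrite('pics/'+n+'.png', p['pixels'][:,:,::-1])
def find(q,p,n=4):
    out=[]
    for d in spotter.boxes_of(q,p)[:n]:
        X=np.array(p['R']).T@(np.array(d['location'])-np.array(p['t']))
        c=np.array(p['mtx'])@np.array(d['location']);out.append((round(d['confidence'],2),X.round(4).tolist(),(c[:2]/c[2]).round(0).tolist()))
    return out
def px(p,X):
    c=np.array(p['mtx'])@(np.array(p['R'])@np.array(X)+np.array(p['t']));return c[:2]/c[2]
def plane(p,uv,z):
    R=np.array(p['R']);t=np.array(p['t']);d=R.T@np.linalg.inv(np.array(p['mtx']))@np.array([uv[0],uv[1],1.]);c=-R.T@t
    return c+d*(z-c[2])/d[2]
E
python3 - <<'E'
from h import *
print(manip.get_obs())
for c in('side','top'):
    p=get_image(c);save(p,c+'0')
    for q in('dock','pack','tray','bell','stamp','candle','jar'):print(c,q,find(q,p))
E
```

```text
pics
{'t': 0.0, 'joints': array([ 1.2785257 ,  0.61590902, -0.01260891,  1.42491556,  0.00810792,
        1.1034015 , -0.04036492]), 'joint_vel': array([ 0.00034685, -0.00078281, -0.00011104,  0.00109768,  0.00051669,
        0.00036998, -0.00230291]), 'effort': array([ 4.02417463e-04, -4.69214344e+01,  2.58929143e-01, -1.71033400e+01,
        9.82771948e-03,  9.65966930e-03, -3.92152572e-06]), 'eef_pos': array([ 0.17053796, -0.62647993,  0.24913921]), 'eef_rot': array([-3.11134405e+00, -4.16059981e-01,  6.13550874e-04]), 'ft_force': array([-0.40222289, -0.15135623, -0.02416199]), 'torque': array([ 0.00768944,  0.02891616, -0.01439776]), 'finger_gap': 1.00142711124205}
side dock [(0.65, [0.5378, 0.2182, 0.0838], [215.0, 226.0])]
side pack [(0.83, [0.4119, 0.1813, 0.0424], [256.0, 230.0]), (0.71, [0.577, 0.0665, 0.0609], [210.0, 197.0]), (0.62, [0.5201, 0.1844, 0.1038], [222.0, 215.0])]
side tray [(0.77, [0.5487, -0.1425, -0.0002], [227.0, 172.0])]
side bell [(0.72, [0.3493, -0.2717, 0.031], [281.0, 148.0])]
side stamp [(0.82, [0.3531, 0.3093, 0.0199], [272.0, 267.0])]
side candle [(0.49, [0.3753, 0.0048, 0.0226], [270.0, 197.0])]
side jar [(0.59, [0.6051, 0.3803, 0.0714], [183.0, 269.0])]
top dock [(0.95, [0.5448, 0.1835, 0.1023], [193.0, 154.0]), (0.73, [0.3488, -0.2786, 0.0394], [367.0, 226.0])]
top pack [(0.72, [0.5215, 0.1769, 0.1074], [195.0, 163.0]), (0.71, [0.4126, 0.1725, 0.0637], [200.0, 206.0]), (0.69, [0.5552, -0.1393, 0.0035], [312.0, 154.0]), (0.49, [0.5729, 0.0601, 0.0659], [241.0, 145.0])]
top tray [(0.6, [0.5587, -0.138, 0.0056], [311.0, 153.0])]
top bell [(0.67, [0.3493, -0.2751, 0.0384], [366.0, 226.0])]
top stamp [(0.77, [0.3575, 0.2988, 0.0233], [156.0, 227.0])]
top candle [(0.65, [0.3789, -0.0064, 0.0318], [267.0, 217.0])]
top jar [(0.57, [0.6004, 0.3731, 0.083], [122.0, 136.0])]
```

View pics/side0.png

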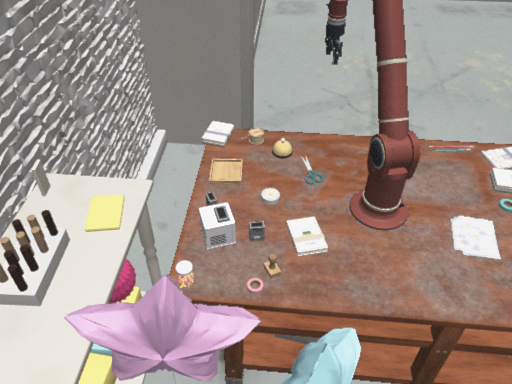

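View pics/top0.png

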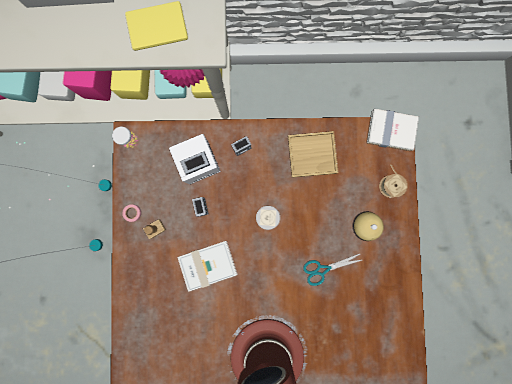

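Run:
```python
import cv2
a=cv2.imread('pics/top0.png')[100:230,140:270];cv2.imwrite('pics/topc.png',cv2.resize(a,None,fx=4.5,fy=4.5,interpolation=2))
a=cv2.imread('pics/top0.png')[110:200,265:355];cv2.imwrite('pics/trayc.png',cv2.resize(a,None,fx=6,fy=6,interpolation=2))
```

```text
(no output)
```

View pics/topc.png

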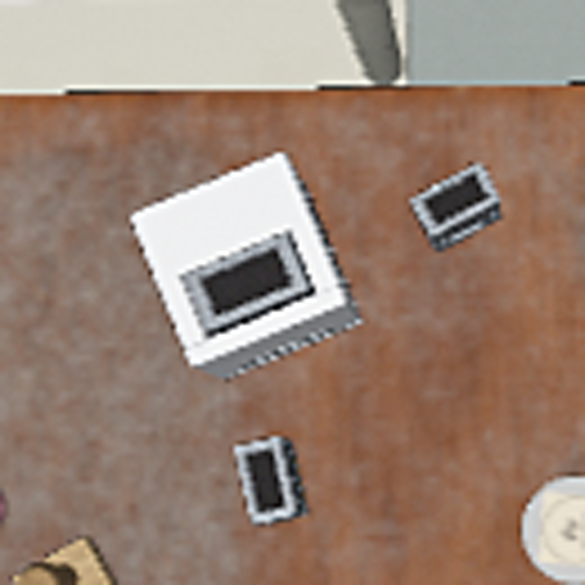

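View pics/trayc.png

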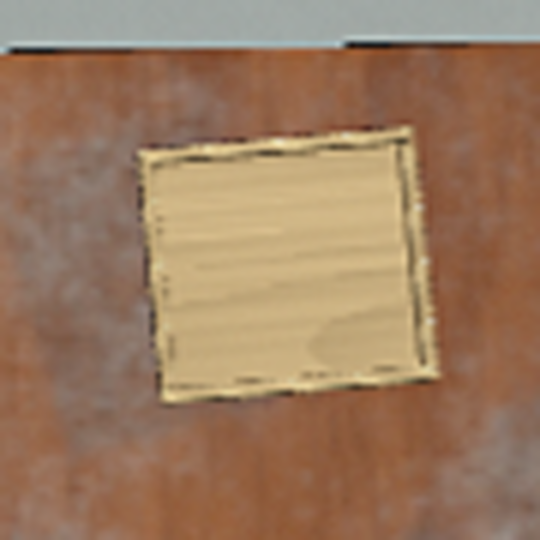

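The three pack look-alikes in the top image are at (195,163) in the dock, (200,206) loose on the counter and (241,145) loose near the dock. The crop shows that the one in the dock bay is clearly the largest, so that's the target. The tray is at (312,154). Next I'll measure poses.

```bash
cat >> h.py <<'E'
from scipy.spatial.transform import Rotation as Ro
def goal(x,y,z,yaw_jaw):
    """shift (tool axes, mm) and turn about tool z to bring tool y along yaw_jaw"""
    o=manip.get_obs();R=Ro.from_rotvec(o['eef_rot']);M=R.as_matrix()
    yj=np.array([np.cos(yaw_jaw),np.sin(yaw_jaw),0])
    best=None
    for s in(1,-1):
        yy=yj*s;zz=np.array([0,0,-1.]);G=np.stack([np.cross(yy,zz),yy,zz],1)
        rv=(R.inv()*Ro.from_matrix(G)).as_rotvec()
        d=np.array([x,y,z])-o['eef_pos']
        print('sign',s,'turn',rv.round(4),'shift now',(1000*M.T@d).round(1),'shift in goal frame',(1000*G.T@d).round(1))
    print('t',round(o['t'],2),'pos',o['eef_pos'].round(4),'F',o['ft_force'].round(2),'gap',round(o['finger_gap'],3),'j',o['joints'].round(2))
E
python3 - <<'E'
from h import *
print(manip.tip_extent)
p=get_image('top')
def c(l,z,k,o): 
    P=np.array([plane(p,(o[0]+u/k,o[1]+v/k),z)[:2] for u,v in l]);print(P.round(4).tolist(),'ctr',P.mean(0).round(4))
    e=P-np.roll(P,1,0);print(' len',np.linalg.norm(e,axis=1).round(4),'ang mod90',(np.degrees(np.arctan2(e[:,1],e[:,0]))%90).round(1))
o=(140,100)
c([(287,152),(132,215),(192,366),(350,304)],.102,4.5,o)
c([(290,231),(179,273),(207,334),(316,290)],.108,4.5,o)
o=(265,110)
c([(411,128),(140,152),(163,402),(438,378)],.018,6,o)
goal(.45,-.35,.25,0)
E
```

```text
0.019
[[0.5975, 0.1546], [0.5626, 0.2434], [0.4753, 0.2095], [0.509, 0.1195]] ctr [0.5361 0.1818]
 len [0.0952 0.0954 0.0936 0.0961] ang mod90 [21.6 21.5 21.2 20.5]
[[0.5506, 0.1525], [0.5278, 0.2154], [0.4927, 0.1998], [0.5166, 0.1381]] ctr [0.5219 0.1764]
 len [0.037  0.067  0.0384 0.0662] ang mod90 [22.9 19.9 24.1 21.1]
[[0.6168, -0.2005], [0.6077, -0.0721], [0.4892, -0.0797], [0.498, -0.2088]] ctr [ 0.5529 -0.1403]
 len [0.1192 0.1287 0.1188 0.1294] ang mod90 [4.  4.1 3.7 3.9]
sign 1 turn [ 0.     -0.     -1.3049] shift now [ 3.423e+02 -1.940e+02  3.000e-01] shift in goal frame [277.1 279.3   0.3]
sign -1 turn [-0.     -0.      1.8367] shift now [ 3.423e+02 -1.940e+02  3.000e-01] shift in goal frame [-277.1 -279.3    0.3]
t 0.85 pos [ 0.1707 -0.6271  0.2503] F [ 0.41 -0.42  0.87] gap 1.002 j [ 1.28  0.61 -0.01  1.42  0.01  1.1  -0.04]
```

>>> {"op": "arm_command", "data": {"rows": [46,-6,0,0,0,-0.076,46,-6,0,0,0,-0.076,46,-6,0,0,0,-0.076,46,-6,0,0,0,-0.076,46,-6,0,0,0,-0.076,46,-6,0,0,0,-0.076,46,-6,0,0,0,-0.076,46,-6,0,0,0,-0.076,46,-6,0,0,0,-0.076,46,-6,0,0,0,-0.076,46,-6,0,0,0,-0.076,46,-6,0,0,0,-0.076,46,-6,0,0,0,-0.076,46,-6,0,0,0,-0.076,46,-6,0,0,0,-0.076,46,-6,0,0,0,-0.076,46,-6,0,0,0,-0.076,46,-6,0,0,0,-0.076,46,-6,0,0,0,-0.076,46,-6,0,0,0,-0.076], "jaw": 1}}

```text
t: 2.85
eef_pos: [0.538, 0.1477, 0.2431]
eef_rot: [1.916, 2.473, -0.005]
ft_force: [-0.5, -0.6, -0.5]
finger_gap: -0.0
```

```bash
python3 -c "
from h import *
goal(.5213,.1762,.2,.370)"
```

```text
sign 1 turn [ 0.0048  0.0128 -0.1177] shift now [32.3 -9.2 42.7] shift in goal frame [32.6 -5.2 43.1]
sign -1 turn [ 0.0194 -0.0073  3.0238] shift now [32.3 -9.2 42.7] shift in goal frame [-32.6   5.2  43.1]
t 2.85 pos [0.538  0.1477 0.2431] F [-0.54 -0.56 -0.54] gap -0.0 j [-0.    0.51 -0.48  1.7   0.29  0.99 -0.33]
```

>>> {"op": "arm_command", "data": {"rows": [16,-4,21,0.002,0.006,-0.06,16,-4,21,0.002,0.006,-0.058,0,0,0,0,0,0]}}

```text
t: 3.15
eef_pos: [0.518, 0.1883, 0.2022]
eef_rot: [-1.745, -2.611, -0.014]
ft_force: [-0.2, 0.9, 0.2]
finger_gap: 0.001
```

```bash
python3 -c "
from h import *
p=get_image('wrist');save(p,'w1')
print(find('pack',p),find('dock',p))
print(px(p,[.5213,.1762,.108]))
goal(.5213,.1762,.15,.370)"
```

```text
[(0.98, [0.5201, 0.1918, 0.108], [256.0, 198.0]), (0.73, [0.5685, 0.062, 0.0646], [251.0, 316.0]), (0.55, [0.414, 0.1839, 0.0655], [141.0, 149.0]), (0.25, [0.6043, 0.3693, 0.0832], [453.0, 18.0])] [(0.9, [0.5476, 0.205, 0.1032], [295.0, 194.0])]
[250.08581763 216.4286473 ]
sign 1 turn [ 0.0127 -0.0022  0.0135] shift now [-7.5 -4.7 54.6] shift in goal frame [-7.5 -3.9 54.7]
sign -1 turn [ 0.0035  0.0199 -3.128 ] shift now [-7.5 -4.7 54.6] shift in goal frame [ 7.5  3.9 54.7]
t 3.3 pos [0.5222 0.1846 0.2047] F [ 0.97 -0.38  0.73] gap 0.001 j [-0.05  0.55 -0.5   1.77  0.33  0.89 -0.31]
```

View pics/w1.png

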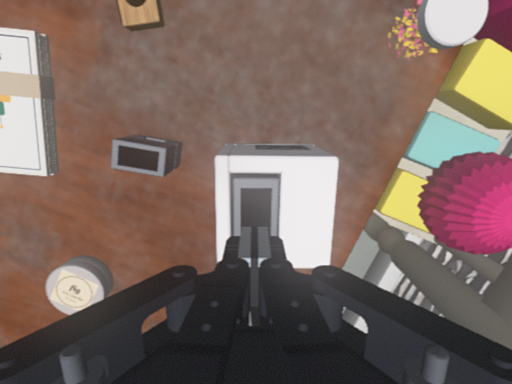

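>>> {"op": "arm_command", "data": {"rows": [-7,-4,5,0.012,0,0.012,0,0,0,0,0,0,0,0,0,0,0,0,0,0,0,0,0,0]}}

```text
t: 3.7
eef_pos: [0.5251, 0.1709, 0.2016]
eef_rot: [1.787, 2.579, 0.005]
ft_force: [-0.4, 0.3, -0.3]
finger_gap: -0.002
```

```bash
python3 -c "
from h import *
p=get_image('wrist');save(p,'w2')
print(find('pack',p),find('dock',p))
c,s=np.cos(.37),np.sin(.37)
img=cv2.resize(p['pixels'][:,:,::-1],None,fx=1.5,fy=1.5)
for (x0,x1,y0,y1,z) in((-.018,.018,-.032,.032,.108),(-.032,.064,-.048,.048,.102)):
  q=[px(p,[.5213+c*a-s*b,.1762+s*a+c*b,z])*1.5 for a,b in((x0,y0),(x1,y0),(x1,y1),(x0,y1))]
  cv2.polylines(img,[np.array(q).round().astype(np.int32)],True,(0,0,255),1)
cv2.imwrite('pics/w2o.png',img)
goal(.5213,.1762,.15,.370)"
```

```text
[(0.78, [0.4168, 0.1783, 0.0642], [139.0, 137.0]), (0.73, [0.5241, 0.1806, 0.1112], [256.0, 190.0]), (0.28, [0.365, 0.2833, 0.0161], [133.0, 5.0])] [(0.87, [0.5499, 0.1969, 0.1033], [294.0, 179.0])]
sign 1 turn [ 0.0047  0.0011 -0.0095] shift now [ 5.4 -1.9 51.6] shift in goal frame [ 5.4 -1.6 51.6]
sign -1 turn [ 1.7000e-03 -7.3000e-03  3.1321e+00] shift now [ 5.4 -1.9 51.6] shift in goal frame [-5.4  1.6 51.6]
t 3.85 pos [0.5248 0.1718 0.2016] F [-0.77  0.23  0.43] gap 0.002 j [-0.04  0.56 -0.49  1.77  0.33  0.89 -0.31]
```

View pics/w2o.png

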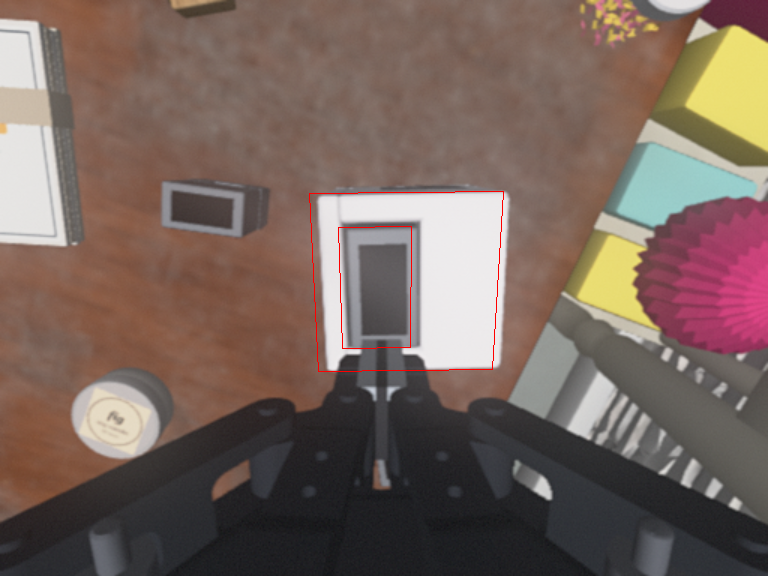

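>>> {"op": "arm_command", "data": {"rows": [5,0,22,0.004,0,-0.009,0,0,22,0,0,0,0,0,20,0,0,0,0,0,0,0,0,0,0,0,0,0,0,0]}}

```text
t: 4.35
eef_pos: [0.5244, 0.1785, 0.1376]
eef_rot: [1.772, 2.591, 0.007]
ft_force: [0.3, 0.5, -0.3]
finger_gap: -0.006
```

```bash
python3 -c "
from h import *
goal(.523,.177,.1215,.370)"
```

```text
sign 1 turn [0.0053 0.0001 0.0012] shift now [-0.9 -1.9 16.1] shift in goal frame [-0.9 -1.8 16.1]
sign -1 turn [-1.0000e-04  8.4000e-03 -3.1404e+00] shift now [-0.9 -1.9 16.1] shift in goal frame [ 0.9  1.8 16.1]
t 4.35 pos [0.5244 0.1785 0.1376] F [ 0.33  0.52 -0.27] gap -0.006 j [-0.08  0.64 -0.45  1.83  0.39  0.76 -0.37]
```

>>> {"op": "arm_command", "data": {"rows": [-1,-2,5,0.005,0,0,0,0,4,0,0,0,0,0,3,0,0,0,0,0,2,0,0,0,0,0,2,0,0,0]}}

```text
t: 4.85
eef_pos: [0.5254, 0.1782, 0.1259]
eef_rot: [1.771, 2.588, 0.01]
ft_force: [-2.1, -2.1, 8.7]
finger_gap: 0.003
```

>>> {"op": "arm_command", "data": {"rows": [0,0,3,0,0,0,0,0,3,0,0,0,0,0,2,0,0,0]}}

```text
t: 5.15
eef_pos: [0.5253, 0.1782, 0.1222]
eef_rot: [1.77, 2.586, 0.01]
ft_force: [-2.2, -1.0, 6.9]
finger_gap: -0.001
```

>>> {"op": "arm_command", "data": {"rows": [0,0,2,0,0,0,0,0,1,0,0,0]}}

```text
t: 5.35
eef_pos: [0.5253, 0.1782, 0.1218]
eef_rot: [1.769, 2.584, 0.009]
ft_force: [-1.9, -0.6, 6.6]
finger_gap: -0.002
```

>>> {"op": "arm_command", "data": {"rows": [0,0,-15,0,0,0,0,0,-20,0,0,0,0,0,-25,0,0,0,0,0,-25,0,0,0,0,0,0,0,0,0,0,0,0,0,0,0,0,0,0,0,0,0,0,0,0,0,0,0]}}

```text
t: 6.15
eef_pos: [0.5235, 0.1776, 0.209]
eef_rot: [1.769, 2.584, 0.007]
ft_force: [0.1, -0.0, -1.0]
finger_gap: 0.001
```

```bash
python3 -c "
from h import *
p=get_image('wrist')
print(find('pack',p))
c,s=np.cos(.37),np.sin(.37)
img=cv2.resize(p['pixels'][:,:,::-1],None,fx=1.5,fy=1.5)
for (x0,x1,y0,y1,z) in((-.018,.018,-.032,.032,.138),(-.032,.064,-.048,.048,.102)):
  q=[px(p,[.523+c*a-s*b,.177+s*a+c*b,z])*1.5 for a,b in((x0,y0),(x1,y0),(x1,y1),(x0,y1))]
  cv2.polylines(img,[np.array(q).round().astype(np.int32)],True,(0,0,255),1)
cv2.imwrite('pics/w3o.png',img)
goal(.523,.177,.124,.370)"
```

```text
[(0.95, [0.4175, 0.1826, 0.0656], [143.0, 138.0]), (0.77, [0.5209, 0.1906, 0.1426], [255.0, 193.0]), (0.54, [0.574, 0.0429, 0.0646], [250.0, 315.0])]
sign 1 turn [0.0091 0.0058 0.0003] shift now [ 0.1 -1.5 85. ] shift in goal frame [-0.4 -0.7 85. ]
sign -1 turn [-0.0091  0.0143 -3.1412] shift now [ 0.1 -1.5 85. ] shift in goal frame [ 0.4  0.7 85. ]
t 6.25 pos [0.5235 0.1777 0.209 ] F [0.15 0.39 0.3 ] gap -0.0 j [-0.05  0.55 -0.5   1.76  0.33  0.91 -0.32]
```

View pics/w3o.png

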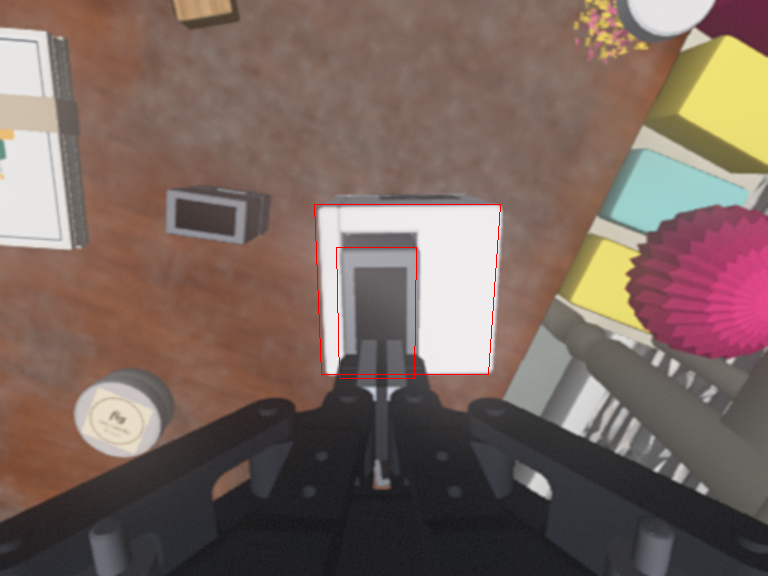

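The pack has sprung up: the image matches its top at z≈0.138. I'll open the gripper and straddle it.

>>> {"op": "arm_command", "data": {"rows": [0,-1,0,0.009,0.006,0,0,0,0,0,0,0,0,0,0,0,0,0,0,0,0,0,0,0,0,0,0,0,0,0,0,0,0,0,0,0,0,0,20,0,0,0,0,0,20,0,0,0,0,0,20,0,0,0,0,0,15,0,0,0,0,0,5,0,0,0,0,0,0,0,0,0], "jaw": 0}}

```text
t: 7.45
eef_pos: [0.5235, 0.1779, 0.1265]
eef_rot: [1.775, 2.592, 0.003]
ft_force: [-0.2, 0.1, -0.3]
finger_gap: 1.005
```

```bash
python3 -c "
from h import *
p=get_image('wrist');save(p,'w4')
goal(.523,.177,.124,.370)"
```

```text
sign 1 turn [ 0.0022 -0.0011  0.0001] shift now [-0.7 -1.   2.9] shift in goal frame [-0.7 -1.   2.9]
sign -1 turn [ 1.7000e-03  3.4000e-03 -3.1415e+00] shift now [-0.7 -1.   2.9] shift in goal frame [0.7 1.  2.9]
t 7.5 pos [0.5236 0.178  0.1269] F [-0.81 -0.32 -0.05] gap 1.005 j [-0.08  0.66 -0.44  1.84  0.4   0.74 -0.38]
```

View pics/w4.png

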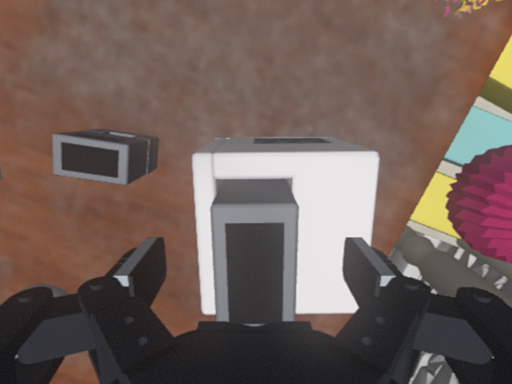

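The pack is centred between the fingers at about (255,260), so I'll close on it.

>>> {"op": "arm_command", "data": {"rows": [0,0,2,0,0,0,0,0,0,0,0,0,0,0,0,0,0,0,0,0,0,0,0,0,0,0,0,0,0,0,0,0,0,0,0,0,0,0,0,0,0,0,0,0,0,0,0,0,0,0,0,0,0,0,0,0,0,0,0,0], "jaw": 1, "newtons": 45}}

```text
t: 8.5
eef_pos: [0.5249, 0.1784, 0.1272]
eef_rot: [1.774, 2.589, 0.009]
ft_force: [-0.6, 0.5, -0.7]
finger_gap: 0.414
```

>>> {"op": "arm_command", "data": {"rows": [0,0,-5,0,0,0,0,0,-10,0,0,0,0,0,-15,0,0,0,0,0,-20,0,0,0,0,0,-20,0,0,0,0,0,-20,0,0,0,0,0,-20,0,0,0,0,0,0,0,0,0,0,0,0,0,0,0]}}

```text
t: 9.4
eef_pos: [0.5244, 0.1788, 0.2464]
eef_rot: [1.771, 2.588, 0.016]
ft_force: [-0.5, 0.4, -1.7]
finger_gap: 0.413
```

```bash
python3 -c "
from h import *
p=get_image('wrist');save(p,'w5')
print(find('pack',p,2))
p=get_image('side');save(p,'s5')
im=cv2.imread('pics/s5.png')[130:260,160:300];cv2.imwrite('pics/s5c.png',cv2.resize(im,None,fx=4,fy=4))
goal(.553,-.140,.23,.066)"
```

```text
[(0.93, [0.4158, 0.1817, 0.0647], [153.0, 137.0]), (0.87, [0.5211, 0.1913, 0.2615], [256.0, 248.0])]
sign 1 turn [ 0.0092 -0.0029  0.3052] shift now [-307.5  -88.9   14.1] shift in goal frame [-320.     7.8   15.4]
sign -1 turn [ 0.0041  0.0131 -2.8364] shift now [-307.5  -88.9   14.1] shift in goal frame [320.   -7.8  15.4]
t 9.55 pos [0.5242 0.1788 0.2454] F [-0.27  0.05 -1.94] gap 0.411 j [-0.03  0.51 -0.52  1.71  0.29  0.99 -0.28]
```

View pics/w5.png

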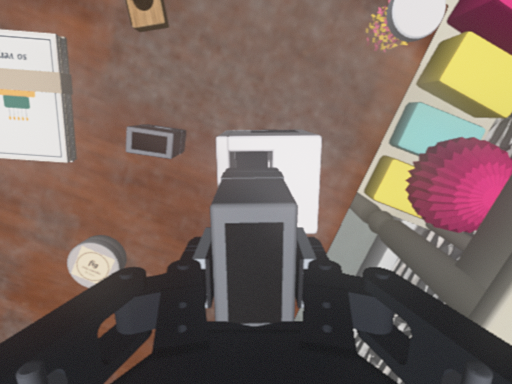

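View pics/s5c.png

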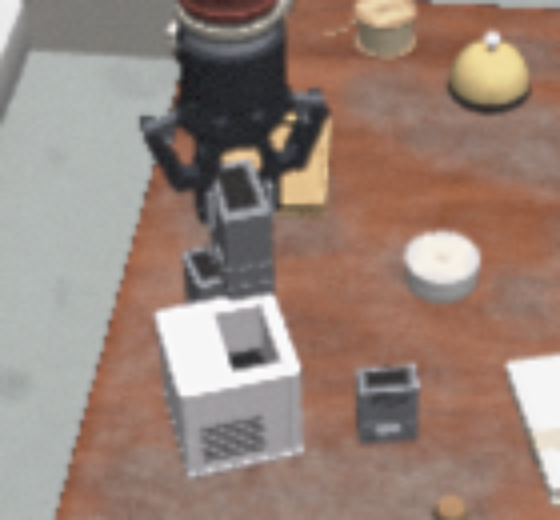

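>>> {"op": "arm_command", "data": {"rows": [-15,-3,0,0.001,0,0.03,-25,-5,0,0.001,0,0.03,-34,-5,0,0.001,0,0.03,-34,-4,0,0.001,0,0.03,-34,-4,0,0.001,0,0.03,-34,-4,0,0.001,0,0.03,-34,-4,0,0.001,0,0.03,-34,-4,0,0.001,0,0.03,-32,-4,0,0.001,0,0.03,-25,-2,0,0,0,0.03,-14,0,0,0,0,0.005,0,0,0,0,0,0,0,0,0,0,0,0,0,0,0,0,0,0]}}

```text
t: 10.95
eef_pos: [0.5456, -0.1628, 0.2318]
eef_rot: [-2.17, -2.247, 0.03]
ft_force: [0.3, 1.0, -1.5]
finger_gap: 0.413
```

```bash
python3 -c "
from h import *
p=get_image('wrist');
c,s=np.cos(.067),np.sin(.067)
img=cv2.resize(p['pixels'][:,:,::-1],None,fx=1.5,fy=1.5)
for (x,y,z) in((.060,.065,.018),(.054,.059,.018)):
  q=[px(p,[.553+c*a-s*b,-.140+s*a+c*b,z])*1.5 for a,b in((-x,-y),(x,-y),(x,y),(-x,y))]
  cv2.polylines(img,[np.array(q).round().astype(np.int32)],True,(0,0,255),1)
cv2.imwrite('pics/w6o.png',img)
print(find('tray',p))
goal(.553,-.140,.1,.067)"
```

```text
[(0.56, [0.5644, -0.1218, 0.0076], [276.0, 135.0])]
sign 1 turn [-0.0261 -0.0003 -0.0307] shift now [ 21.8  11.4 131.8] shift in goal frame [ 21.5   8.6 132.1]
sign -1 turn [-5.0000e-04  4.0700e-02  3.1106e+00] shift now [ 21.8  11.4 131.8] shift in goal frame [-21.5  -8.6 132.1]
t 11.05 pos [ 0.5458 -0.162   0.2321] F [ 0.02  1.03 -0.59] gap 0.414 j [ 0.5   0.54 -0.4   1.66  0.25  1.01  0.05]
```

View pics/w6o.png

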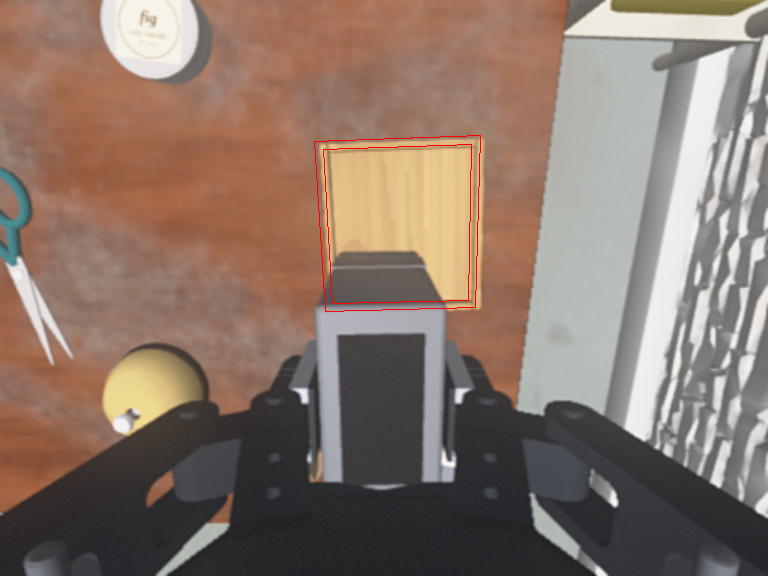

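>>> {"op": "arm_command", "data": {"rows": [11,5,10,-0.013,0,-0.016,11,4,15,-0.013,0,-0.015,0,0,20,0,0,0,0,0,20,0,0,0,0,0,20,0,0,0,0,0,0,0,0,0,0,0,0,0,0,0,0,0,0,0,0,0]}}

```text
t: 11.85
eef_pos: [0.5579, -0.1271, 0.1486]
eef_rot: [2.12, 2.313, 0.015]
ft_force: [-0.4, 0.2, -1.6]
finger_gap: 0.412
```

```bash
python3 -c "
from h import *
goal(.554,-.140,.1,.067)"
```

```text
sign 1 turn [ 0.0099 -0.0036  0.0199] shift now [-12.7  -5.5  48.5] shift in goal frame [-12.7  -4.8  48.6]
sign -1 turn [ 0.0057  0.0155 -3.1217] shift now [-12.7  -5.5  48.5] shift in goal frame [12.7  4.8 48.6]
t 11.85 pos [ 0.5579 -0.1271  0.1486] F [-0.37  0.21 -1.61] gap 0.412 j [ 0.43  0.64 -0.38  1.77  0.31  0.79 -0.02]
```

>>> {"op": "arm_command", "data": {"rows": [-6,-3,10,0.005,-0.002,0.01,-5,-2,12,0.004,-0.002,0.008,0,0,12,0,0,0,0,0,10,0,0,0,0,0,0,0,0,0,0,0,0,0,0,0,0,0,0,0,0,0]}}

```text
t: 12.55
eef_pos: [0.5549, -0.1402, 0.1024]
eef_rot: [2.144, 2.291, 0.002]
ft_force: [-1.0, -0.2, -1.4]
finger_gap: 0.413
```

```bash
python3 -c "
from h import *
goal(.554,-.140,.079,.067)
p=get_image('wrist');save(p,'w7')
p=get_image('side');im=p['pixels'][110:210,170:290,::-1];cv2.imwrite('pics/s7c.png',cv2.resize(im,None,fx=5,fy=5))
"
```

```text
sign 1 turn [ 0.0034  0.002  -0.0009] shift now [ 0.3 -1.  23.4] shift in goal frame [ 0.2 -0.9 23.4]
sign -1 turn [ 3.1000e-03 -5.4000e-03  3.1407e+00] shift now [ 0.3 -1.  23.4] shift in goal frame [-0.2  0.9 23.4]
t 12.55 pos [ 0.5549 -0.1402  0.1024] F [-1.  -0.2 -1.4] gap 0.413 j [ 0.42  0.7  -0.34  1.8   0.35  0.69 -0.05]
```

View pics/w7.png

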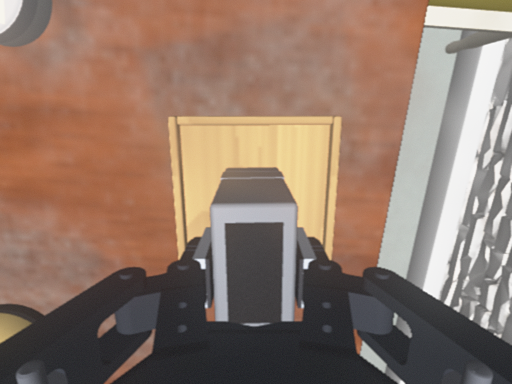

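View pics/s7c.png

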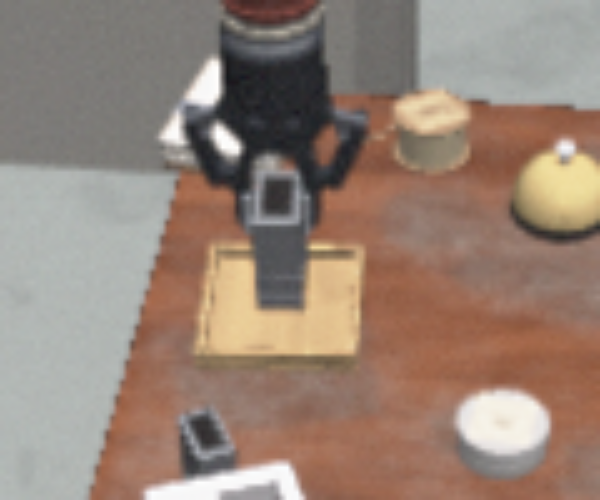

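The wrist and side views show the held pack upright over the tray, well inside its walls (wrist (255,180)). Now lowering in small steps.

>>> {"op": "arm_command", "data": {"rows": [0,-1,7,0.003,0.002,0,0,0,5,0,0,0,0,0,3,0,0,0,0,0,2,0,0,0,0,0,1,0,0,0,0,0,0,0,0,0]}}

```text
t: 13.25
eef_pos: [0.5547, -0.1401, 0.0839]
eef_rot: [2.145, 2.293, 0.003]
ft_force: [-0.2, 0.5, -1.1]
finger_gap: 0.42
```

>>> {"op": "arm_command", "data": {"rows": [0,0,1.5,0,0,0,0,0,1.5,0,0,0,0,0,1,0,0,0]}}

```text
t: 13.55
eef_pos: [0.5551, -0.1401, 0.0799]
eef_rot: [2.144, 2.292, 0.003]
ft_force: [-0.6, 0.5, -1.5]
finger_gap: 0.413
```

>>> {"op": "arm_command", "data": {"rows": [0,0,1,0,0,0,0,0,1,0,0,0]}}

```text
t: 13.75
eef_pos: [0.5551, -0.1402, 0.0792]
eef_rot: [2.145, 2.291, 0.002]
ft_force: [-1.6, 0.4, 9.1]
finger_gap: 0.416
```

>>> {"op": "arm_command", "data": {"rows": [0,0,0,0,0,0,0,0,0,0,0,0]}}

```text
t: 13.95
eef_pos: [0.5554, -0.1402, 0.0797]
eef_rot: [2.144, 2.291, 0.003]
ft_force: [0.2, -0.3, -0.9]
finger_gap: 0.413
```

>>> {"op": "arm_command", "data": {"rows": [0,0,0,0,0,0,0,0,0,0,0,0,0,0,0,0,0,0,0,0,0,0,0,0,0,0,0,0,0,0,0,0,0,0,0,0,0,0,0,0,0,0,0,0,0,0,0,0], "jaw": 0}}

```text
t: 14.75
eef_pos: [0.5559, -0.1402, 0.0797]
eef_rot: [2.143, 2.29, 0.004]
ft_force: [-0.4, -0.3, 0.6]
finger_gap: 1.0
```

```bash
python3 -c "
from h import *
goal(.554,-.140,.079,.067)
p=get_image('wrist');save(p,'w8')"
```

```text
sign 1 turn [ 0.0054  0.0017 -0.0008] shift now [ 0.4 -1.9  0.6] shift in goal frame [ 0.4 -1.9  0.7]
sign -1 turn [ 2.6000e-03 -8.4000e-03  3.1408e+00] shift now [ 0.4 -1.9  0.6] shift in goal frame [-0.4  1.9  0.7]
t 14.75 pos [ 0.5559 -0.1402  0.0797] F [-0.38 -0.25  0.55] gap 1.0 j [ 0.41  0.73 -0.33  1.82  0.36  0.65 -0.06]
```

View pics/w8.png

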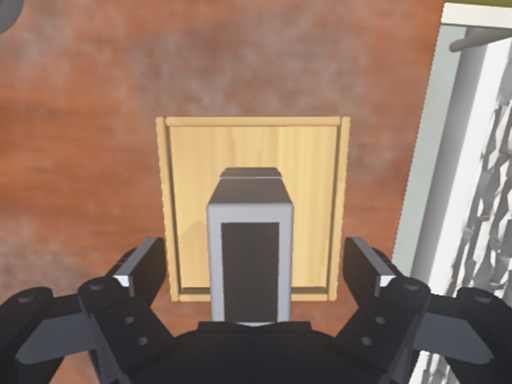

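The fingers are clear of the pack, which is standing at about (250,220) in the picture. I'll rise straight up.

>>> {"op": "arm_command", "data": {"rows": [0,0,-10,0,0,0,0,0,-20,0,0,0,0,0,-30,0,0,0,0,0,-40,0,0,0,0,0,-40,0,0,0,0,0,-10,0,0,0,0,0,0,0,0,0,0,0,0,0,0,0,0,0,0,0,0,0]}}

```text
t: 15.7
eef_pos: [0.5537, -0.1395, 0.2371]
eef_rot: [2.144, 2.293, 0.002]
ft_force: [-0.1, 0.3, -0.8]
finger_gap: 0.995
```

```bash
python3 -c "
from h import *
p=get_image('side');save(p,'s9');im=p['pixels'][110:290,160:300,::-1];cv2.imwrite('pics/s9c.png',cv2.resize(im,None,fx=3.3,fy=3.3))
for q in('pack','bell','stamp','candle','jar','tray'):print(q,find(q,p))
p=get_image('wrist');save(p,'w9');print(find('pack',p))
goal(.554,-.140,.079,.067)"
```

```text
pack [(0.83, [0.4124, 0.1826, 0.0435], [256.0, 230.0]), (0.7, [0.5449, -0.1109, 0.0704], [227.0, 163.0]), (0.69, [0.5752, 0.0689, 0.0609], [211.0, 198.0])]
bell [(0.65, [0.5418, -0.1296, -0.0012], [229.0, 175.0]), (0.61, [0.3457, -0.2697, 0.0307], [282.0, 149.0])]
stamp [(0.48, [0.3494, 0.3102, 0.0205], [273.0, 268.0]), (0.26, [0.6041, 0.3818, 0.0737], [183.0, 269.0])]
candle [(0.64, [0.3756, 0.0048, 0.0207], [270.0, 198.0])]
jar [(0.7, [0.3752, 0.0039, 0.0247], [271.0, 197.0]), (0.52, [0.6017, 0.3791, 0.0735], [184.0, 268.0])]
tray [(0.71, [0.5448, -0.1282, -0.0019], [228.0, 175.0])]
[(0.73, [0.5777, 0.0324, 0.0161], [286.0, 8.0]), (0.7, [0.5533, -0.1373, 0.094], [252.0, 183.0])]
sign 1 turn [0.0046 0.0014 0.0003] shift now [ -0.2  -1.2 158.9] shift in goal frame [ -0.5  -0.4 158.9]
sign -1 turn [-2.1000e-03  7.2000e-03 -3.1413e+00] shift now [ -0.2  -1.2 158.9] shift in goal frame [  0.5   0.4 158.9]
t 16.15 pos [ 0.5544 -0.1395  0.2379] F [ 0.26  0.47 -0.66] gap 1.0 j [ 0.48  0.53 -0.42  1.67  0.25  0.99  0.04]
```

View pics/s9c.png

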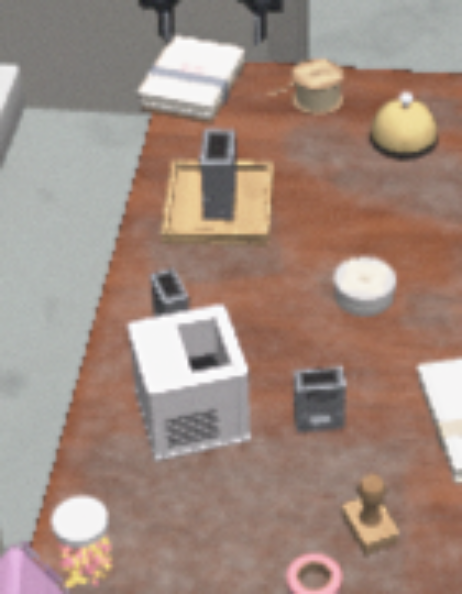

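View pics/w9.png

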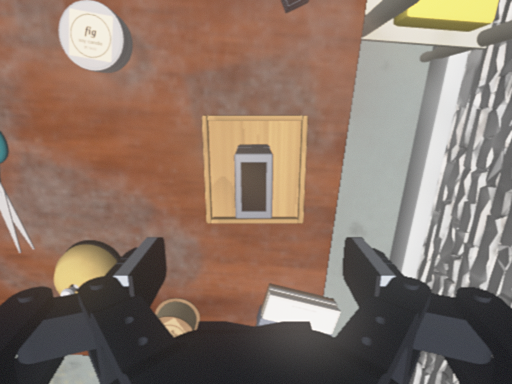

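The pack stands upright in the middle of the tray (wrist (253,183), top at z≈0.09). The dock is empty and the bystanders are where they were. Handing in.

```bash
python3 -c "
from rig import manip
print(manip.sign_off())"
```

```text
the job is handed in; nothing more can be done
None
```

The battery pack now stands upright in the middle of the wooden tray, and I handed the job in at about 16 s of the 48 s allowed. I pushed the pack down about 5 mm with the shut fingertips, which needed 7–9 N, and it sprang up. I then gripped it across its 36 mm sides, lifted it straight out and lowered it in steps of 1–1.5 mm. It touched down at about 9 N before I opened the gripper and backed away.

**Last checks:**
- **Pack:** The wrist view puts its top at about (0.553, -0.137, 0.094), against an expected height of 0.090. It is well inside the tray walls and the dock is empty.
- **Bystanders:** The stamp, candle, jar and bell were found within about 4 mm of their first side-view positions, which is the network's own accuracy.
- **Robot:** The gripper is open and about 150 mm above the pack's resting place, touching nothing.

**Disagreements:**
- **Dock position:** The wrist and top views differed by about 3 mm, so I aimed in between.
- **Wrong labels:** In the last side view the network labelled the tray as "bell" and the candle as "jar" with its top guesses. It still found the real bell and jar in place with its second guesses.

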